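# Set out the espresso tools on their places

## Robot

A 6-joint arm with a two-finger parallel gripper is mounted at the origin on a cart in front of the work surface, level with it; the furniture and walls round the work are solid. World frame = base frame: x ahead of the robot, y to its left, z up, the work surface at z = 0. Lengths are in mm, angles in rad, forces in N, time in s.
With the tool pointing down it reaches from about 400 to 925 mm from the base axis. Payload 12.5 kg.
Tool frame: the origin (TCP) lies between the finger pads, 19 mm behind the fingertips; this is the grasp point; z points along the fingers, y is the line along which they close (so a half turn about z gives the same grasp; the last joint's range is limited). The gripper opens to 95 mm and grips with 3 to 60 N. Pads are 20 mm wide; open, the fingers measure 119 mm over their backs; the gripper's body (75 mm by 180 mm) begins 59 mm behind the grasp point.
Start: joints at [1.034, 0.491, 1.559, -0, 1.092, -0.106], TCP at [260.984, 567.919, 233.461] pointing down, gripper open.
Joint ranges: [-3.1, 3.1], [-0.84, 2.19], [0.05, 2.79], [-1.13, 4.28], [0.06, 2.93], [-2.69, 2.69]. Speed limits (rad/s): [2.22, 2.22, 2.79, 3.14, 3.14, 3.14].

## Interface

Orientations are given as [roll, pitch, yaw] about the fixed x, y, z axes, in that order (R = Rz(yaw) Ry(pitch) Rx(roll)).
In Python, from cell import env gives the robot as it stands. The module is installed in compiled form; this text tells all that it offers.
- The arm moves only by the tool step_arm, never from a script. Its argument "plan" is a list that holds one entry, the list of rows, each a list of 5 numbers: the shift along the tool's x, y, z in mm, then the turn about the tool's z in degrees, then the opening, from -1 (shut) to 1 (fully open). A call has 1 to 8 rows; each row is the pose to reach, as a shift and turn from the pose commanded when the call began, along the tool's axes at that moment; what a row does not reach only later rows make up. A row lasts 1/12 s, in which the tool goes at most 41.7 mm and 7.16 degrees, less where a joint would pass 70% of its speed; a pose out of reach is approached as far as the arm can. A call with a gripper value outside its range is refused whole. The fingers move at their own pace and stop on an object; the grip force is fixed at half the most. Time passes only in rows, so rows that repeat a pose let the fingers close. It gives the time, the measured TCP pose, the force, the opening and the grip force at its end, in the units of the state.
- env.state(): the state, without advancing time (a new reading comes with each control period).
- env.read_camera(name): name is "scene" or "top" or "wrist"; returns the picture (400x640x3 uint8, blue, green, red); there is no depth.
- env.get_calibration(name): a dict with "K" (3x3 intrinsics, pixels), "D" ([k1, k2, p1, p2, k3] as OpenCV has them; the pictures are not rectified), "extrinsics" (4x4, takes a point from world to camera coordinates). Camera axes: x right, y up, looking along -z (the intrinsics and any distortion apply to the point x, -y, -z); pixel columns grow to the right and rows downward; lengths in mm; the calibration is good to about 2 mm. A picture is of the moment at which its call begins: read the wrist's pose just before it. get_calibration takes no time and is no camera call; for the wrist camera it gives the pose at the moment of the call.
- env.job_done(): hands the job in; it is judged then, once.
The state is a dict: "t": time; "joints": joint angles; "qvel": joint speeds; "tau": joint torques, N m; "eef_pos": TCP position; "tcp_rot": TCP orientation; "ft_force": force on the tool from outside, world axes, zero at the start; "moment": the same for the moment, N m; "opening": opening from 0.0 (shut) to 1.0 (fully open); "grip_force": force on a finger pad.
Only numpy, scipy, OpenCV 4.12 (cv2) and the standard library are available. Lean on these libraries where they do the work, as an engineer would, in place of code of your own. Each camera call takes 0.05 s, during which the arm holds its last target. There are 200 camera calls.

## Task

Get the coffee station ready: stand the steel measuring cup in the middle of the scale's round plate, the tamper on the middle of the black rubber mat, the jigger on the middle of the white coaster, and the copper-topped leveller on the middle of the blue coaster. All four stay upright, base down as they are now, and are let go. Do not shift or knock over the salt mill and the shot glass that stand among them; they stay where they are.

Things in the scene. Friction and masses are not known exactly. Their poses are not given: they have to be found in the camera images.
- steel_cup: the open, round, plain steel measuring cup on the worktop: 32 tall, 56 across its rim, tapering to 45 at its base, 60 g. Origin: centre of its underside, z up. Grip it across the outside below the rim, with the TCP 24 above its base.
- tamper: the pale, shiny metal tamper: flat round base 58 across and 14 high, a handle that narrows to a waist of 23 and widens to a knob 33 across from 61 up to the top, 86 tall in all, 350 g, standing on its base. Origin: centre of its underside, z up. Grip it across the knob, with the TCP 72 above its base.
- jigger: the steel double-cone jigger (hourglass shape): 78 tall, 47 across at either rim, 90 g, standing on one rim. Origin: centre of its underside, z up. Grip it across its upper rim, with the TCP 64 above its base (it grips as a 47 wide cylinder, the waist cannot be pinched).
- leveller: the coffee leveller, a flat round puck with a steel lower half and a copper upper half: 58 across, 36 tall, 250 g. Origin: centre of its underside, z up. Grip it across the full 58 with the TCP 24 above its base.
- scale_plate (a point): centre of the top of the round steel weighing plate (82 across, its top 24 above the worktop) on the small black kitchen scale (112 by 92, fixed). z up. The plate does not move.
- tamping_mat: the square black rubber tamping mat, 88 by 88, 7 thick, fixed. Origin: centre of its underside; its top is 7 above that.
- white_coaster: the white round coaster, 90 across, 6 thick, fixed. Origin: centre of its underside; its top is 6 above that.
- blue_coaster: the blue round coaster, 90 across, 6 thick, fixed. Origin: centre of its underside; its top is 6 above that.
- salt_mill: bystander, leave alone: small glass salt mill, waisted, white at the bottom, with a grey domed head, 44 across, 90 tall, loose. Origin: centre of its underside. (Also fixed: espresso machine on a stand, 600 tall, front edge from x 610 y 20 to x 880 y -445, left side from x 610 y 20 to x 900 y 190, parts up to 30 in front; carry things past within 480 of the base axis.)
- shot_glass: bystander, leave alone: plain glass, pale pinkish shot glass standing mouth down, 46 across, 57 tall, loose. Origin: centre of its underside.
Things that resemble listed ones, but are neither listed nor needed, are in the scene too. Of the things shaped like the tamping_mat, the black one is meant. What is shaped like the leveller but red is not meant.

How it is judged (in metres and radians):
At the end, for the whole second after the job is handed in: Cup, tamper, jigger and leveller stand upright (within 0.1 rad), at rest and released, on the scale plate, black mat, white coaster and blue coaster in that order, each within 14 mm of the middle; salt mill and shot glass still upright and within 20 mm of their start (horizontal distance between steel_cup and scale_plate below 0.014 m and z of steel_cup in the frame of scale_plate between -0.004 and 0.004 m and angle between each of steel_cup, tamper, jigger, leveller's own z axis and vertical below 0.1 rad and linear speed of each of steel_cup, tamper, jigger, leveller below 0.02 m/s and angular speed of each of steel_cup, tamper, jigger, leveller below 0.2 rad/s and contact force between each of steel_cup, tamper, jigger, leveller and the fingers below 0.05 N and horizontal distance between tamper and tamping_mat below 0.014 m and z of tamper in the frame of tamping_mat between 0.003 and 0.011 m and horizontal distance between jigger and white_coaster below 0.014 m and z of jigger in the frame of white_coaster between 0.002 and 0.01 m and horizontal distance between leveller and blue_coaster below 0.014 m and z of leveller in the frame of blue_coaster between 0.002 and 0.01 m and distance of each of salt_mill, shot_glass from where it was at the start of the episode below 0.02 m and angle between each of salt_mill, shot_glass's own z axis and vertical below 0.2 rad); the robot touches nothing.
It fails at once if the salt mill is pushed or knocked over (distance of salt_mill from where it was at the start of the episode above 0.03 m or angle between salt_mill's own z axis and vertical above 0.4 rad).
It fails at once if the shot glass is pushed or knocked over (distance of shot_glass from where it was at the start of the episode above 0.03 m or angle between shot_glass's own z axis and vertical above 0.4 rad).
It also fails if it takes over 125 s, if anything falls off the work surface, if the arm or the gripper's body presses on something with over 40 N, if the wrist force passes 120 N, or if a joint passes its speed limit or range.

## Working session

There is one attempt and no reset: what is moved stays moved. The work goes in short steps, Python scripts to look and compute and a tool call to move; the robot and the scene stay as the last step left them, time stands still between calls to the robot, and variables do not carry over. Pictures are saved under pics/ and viewed, at most 14 in all, crops included, and the job is handed in when it is done.

Besides the shell and the picture viewer there is one more tool, called after "Emit:" as a command line: name --argument value ..., lists and objects as JSON in quotes. step_arm: Moves the arm, as the interface text tells. Its arguments: {"type":"object","properties":{"plan":{"type":"array"}},"required":["plan"]}

```bash
mkdir -p pics
cat > h.py <<'E'
from cell import env
import cv2, numpy as np
def ray(name,uv,cal=None):
    c=cal or env.get_calibration(name)
    K=np.array(c["K"],float);D=np.array(c["D"],float);E=np.array(c["extrinsics"],float)
    p=cv2.undistortPoints(np.array(uv,float).reshape(-1,1,2),K,D).reshape(-1,2)
    d=np.c_[p[:,0],-p[:,1],-np.ones(len(p))]
    R=E[:3,:3];o=-R.T@E[:3,3]
    return o,d@R
def plane(name,uv,z,cal=None):
    o,d=ray(name,uv,cal)
    return o+d*((z-o[2])/d[:,2])[:,None]
def proj(name,P,cal=None):
    c=cal or env.get_calibration(name)
    K=np.array(c["K"],float);D=np.array(c["D"],float);E=np.array(c["extrinsics"],float)
    q=np.atleast_2d(P)@E[:3,:3].T+E[:3,3]
    q=q*[1,-1,-1]
    return cv2.projectPoints(q.reshape(-1,1,3),np.zeros(3),np.zeros(3),K,D)[0].reshape(-1,2)
E
python3 - <<'E'
from h import *
for n in("scene","top","wrist"):
    cv2.imwrite(f"pics/{n}0.png",env.read_camera(n))
    c=env.get_calibration(n);o,_=ray(n,[[320,200]]);print(n,np.round(o),c["K"][0][0])
s=env.state();print(s["t"],s["eef_pos"],s["tcp_rot"],s["opening"])
E
```

```text
scene [-441. -773.  616.] 429.9036831349884
top [ 180.   22. 1351.] 414.01433014336345
wrist [200. 595. 384.] 344.096764684681
0.15 [260.89702447 567.77617616 233.03776635] [-3.14084349e+00 -9.11920935e-05  2.71077493e+00] 0.9988427835211688
```

View pics/scene0.png

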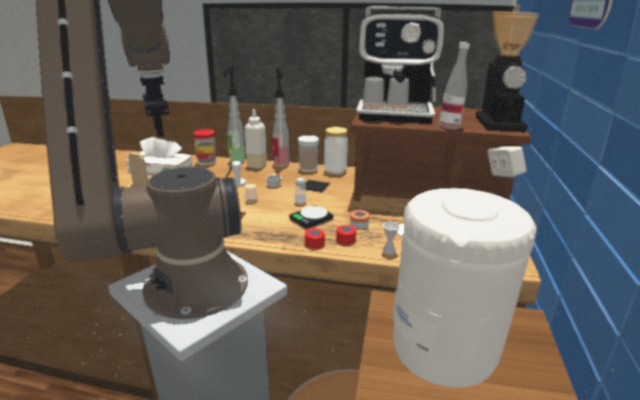

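View pics/top0.png

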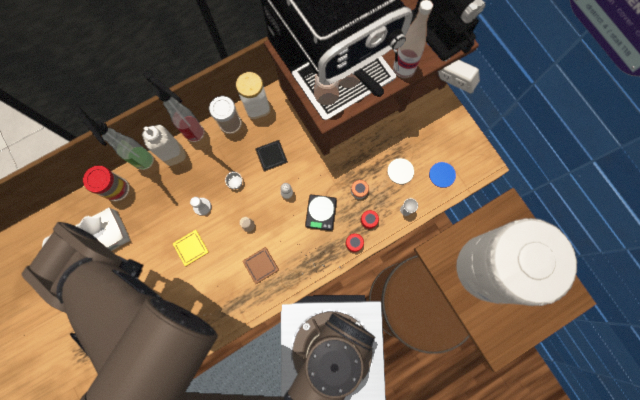

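The top picture shows, as pixels: cup (234,181), tamper (201,205), shot glass (247,225), salt mill (287,190), black mat (271,155) with yellow (190,248) and brown (260,265) look-alikes, scale plate (321,209), copper leveller (360,190) with red look-alikes (370,220) and (355,243), jigger (410,206), white coaster (401,171), blue coaster (443,175). I'll confirm these in one enlarged crop.

Run:
```python
from h import *
im=cv2.imread("pics/top0.png")
cv2.imwrite("pics/crop0.png",cv2.resize(im[135:275,165:465],None,fx=2.66,fy=2.66,interpolation=cv2.INTER_CUBIC))
for n,uv,z in [("cup",(234,181),32),("tamper",(198,203),86),("shot",(247,223),57),("mill",(286,187),80),("mat",(271,155),7),("plate",(321,209),24),("lev",(360,190),36),("red1",(370,220),36),("red2",(355,243),36),("jig",(410,206),78),("white",(401,171),6),("blue",(443,175),6)]:
    print(n,np.round(plane("top",[uv],z)[0]))
```

```text
cup [544. 309.  32.]
tamper [460. 408.  86.]
shot [399. 259.  57.]
mill [509. 133.  80.]
mat [641. 191.   7.]
plate [447.  24.  24.]
lev [ 506. -105.   36.]
red1 [ 406. -134.   36.]
red2 [332. -83.  36.]
jig [ 441. -256.   78.]
white [ 577. -249.    6.]
blue [ 560. -390.    6.]
```

View pics/crop0.png

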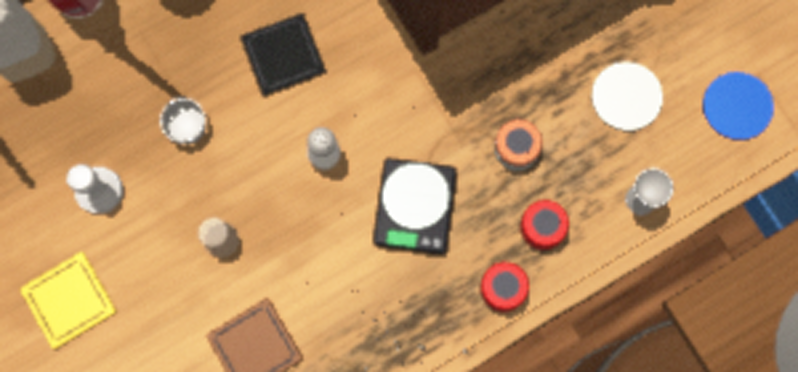

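```bash
cat >> h.py <<'E'
def go(x,y,z,yaw=None):
    s=env.state();r=s["tcp_rot"];w=r[2]
    from scipy.spatial.transform import Rotation as Q
    R=Q.from_euler("xyz",r).as_matrix()
    d=R.T@(np.array([x,y,z])-s["eef_pos"])
    t=0 if yaw is None else -np.degrees((yaw-w+np.pi)%(2*np.pi)-np.pi)
    print("shift",np.round(d,1),"turn",round(t,1),"| tcp",np.round(s["eef_pos"],1),"rot",np.round(r,3),"j",np.round(s["joints"],2),"t",round(s["t"],2),"op",round(s["opening"],3),"grip",s["grip_force"])
E
python3 - <<'E'
from h import *
for n,p in dict(cup=(544,309,32),tamper=(460,408,86),shot=(399,259,57),mill=(509,133,80)).items(): print(n,np.round(proj("wrist",p)))
o,d=ray("wrist",[[320,200]]);print(o,d)
go(480,330,300,np.arctan2(330,480)+np.pi/2)
E
```

```text
cup [[228. 466.]]
tamper [[260. 426.]]
shot [[122. 410.]]
mill [[ 67. 539.]]
[199.9374088  594.54042966 384.20757798] [[ 0.21098024 -0.09277203 -0.97310144]]
shift [-298.4 -124.6  -66.9] turn 30.8 | tcp [260.9 567.8 233. ] rot [-3.141 -0.     2.711] j [ 1.03  0.49  1.56  0.    1.09 -0.11] t 0.15 op 0.999 grip 0.0
```

View pics/wrist0.png

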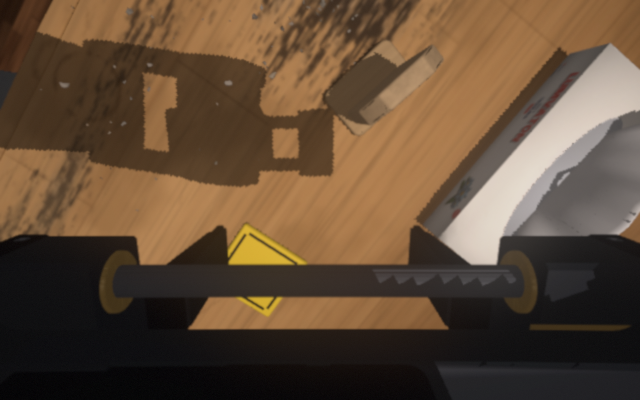

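The wrist view shows that the gripper covers the lower half, so an object is visible only when the TCP stands about 100 mm to its tool −x side. I'll move to view the cup and tamper, and refine the fixed targets from the top picture.

Run:
```python
from h import *
go(540,200,300,1.926)
im=cv2.imread("pics/top0.png");h=cv2.cvtColor(im,cv2.COLOR_BGR2HSV)
def blob(name,m,near,z):
    n,l,st,c=cv2.connectedComponentsWithStats(m.astype(np.uint8))
    ok=[i for i in range(1,n) if st[i,4]>60]
    i=min(ok,key=lambda i:np.hypot(*(c[i]-near)))
    cs=cv2.findContours((l==i).astype(np.uint8),0,2)[0];k=max(cs,key=cv2.contourArea)
    P=plane("top",k.reshape(-1,2),z)[:,:2]
    r=cv2.minAreaRect(P.astype(np.float32)); cc,rad=cv2.minEnclosingCircle(P.astype(np.float32))
    print(name,st[i],"px",np.round(c[i],1),"rect",np.round(r[0]),np.round(r[1]),round(r[2]),"circ",np.round(cc),round(rad))
H,S,V=[h[...,i].astype(int) for i in range(3)]
blob("blue",(abs(H-110)<15)&(S>150),(443,175),6)
blob("white",(S<40)&(V>180),(401,171),6)
blob("plate",(S<40)&(V>170),(321,209),24)
blob("mat",(V<70),(271,155),7)
blob("lev",(H<15)&(S>110)&(V>110),(360,190),36)
```

```text
shift [-407.2 -217.7  -66.8] turn 45.0 | tcp [260.9 567.8 233. ] rot [-3.141 -0.     2.711] j [ 1.03  0.49  1.56  0.    1.09 -0.11] t 0.15 op 0.999 grip 0.0
blue [430 163  25  24 480] px [442.  174.4] rect [ 563. -386.] [81. 82.] 86 circ [ 563. -387.] 43
white [388 159  26  25 517] px [400.3 170.7] rect [ 577. -247.] [85. 85.] 87 circ [ 578. -246.] 44
plate [309 197  25  24 482] px [320.9 208.2] rect [449.  24.] [79. 77.] 89 circ [450.  24.] 41
mat [256 141  31  29 557] px [271.1 155.1] rect [640. 190.] [84. 82.] 20 circ [641. 191.] 56
lev [350 179  19  18 179] px [359.5 187.8] rect [ 514. -102.] [59. 57.] 89 circ [ 513. -103.] 30
```

Emit:
step_arm --plan '[[[-35,-18,-20,4,1],[-70,-36,-40,8,1],[-105,-55,-60,12,1],[-140,-75,-67,17,1],[-175,-94,-67,22,1],[-210,-112,-67,27,1],[-245,-131,-67,32,1],[-260,-140,-67,36,1]]]'

```text
t: 0.82
eef_pos: [440.9, 328.8, 300.4]
tcp_rot: [3.141, 0.001, 2.076]
ft_force: [-0.0, 0.7, -0.2]
opening: 1.002
grip_force: 0.0
```

```bash
python3 -c "
from h import *
go(540,200,300,1.926)"
```

```text
shift [-160.7   24.4    0.6] turn 8.6 | tcp [440.9 328.8 300.4] rot [3.141e+00 1.000e-03 2.076e+00] j [ 0.52  0.32  1.65 -0.    1.17  0.02] t 0.82 op 1.002 grip 0.0
```

Emit:
step_arm --plan '[[[-40,6,0,2,1],[-80,12,0,5,1],[-120,18,0,8,1],[-160,24,0,8.6,1],[-160,24,0,8.6,1],[-160,24,0,8.6,1]]]'

```text
t: 1.32
eef_pos: [538.9, 202.7, 299.9]
tcp_rot: [-3.141, -0.0, 1.929]
ft_force: [0.1, 0.4, -0.2]
opening: 0.998
grip_force: 0.0
```

Run:
```python
from h import *
go(544,309,150,1.57+.52)
im=env.read_camera("wrist");cv2.imwrite("pics/w1.png",im)
c=env.get_calibration("wrist");import pickle;pickle.dump(c,open("w1.pkl","wb"))
for n,p in dict(cup=(544,309,32),tamper=(460,408,86),shot=(399,259,57),mill=(509,133,80)).items(): print(n,np.round(proj("wrist",p,c)))
```

```text
shift [ 97.7  42.2 149.9] turn -9.2 | tcp [538.9 202.7 299.9] rot [-3.141 -0.     1.929] j [ 0.25  0.36  1.59  0.    1.19 -0.11] t 1.32 op 0.998 grip 0.0
cup [[357.  90.]]
tamper [[319. -54.]]
shot [[218.  84.]]
mill [[274. 228.]]
```

View pics/w1.png

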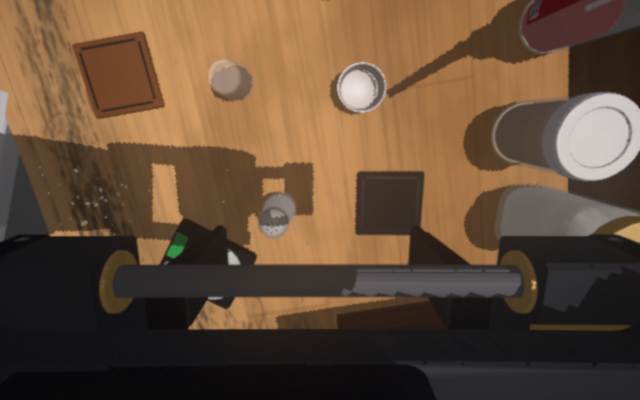

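The wrist view shows the cup rim at about (361,87), the black mat centred at (390,203), the shot glass at (230,80), the salt mill at (277,214), and the brown mat at (118,75).

Run:
```python
from h import *;import pickle
c=pickle.load(open("w1.pkl","rb"))
for n,uv,z in [("cup",(361,87),32),("cupL",(336,87),32),("cupR",(387,87),32),("mat",(390,203),7),("mat l",(356,203),7),("mat r",(424,203),7),("shot",(226,76),57),("mill base",(279,205),45)]:
  print(n,np.round(plane("wrist",[uv],z,c)[0]))
a=plane("wrist",[(361,87)],32,c)[0]
go(a[0],a[1],110,1.57+.52); go(a[0],a[1],24,1.57+.52)
```

```text
cup [547. 314.  32.]
cupL [520. 304.  32.]
cupR [575. 325.  32.]
mat [641. 195.   7.]
mat l [599. 179.   7.]
mat r [683. 211.   7.]
shot [404. 270.  57.]
mill base [505. 151.  45.]
shift [100.   47.4 190.1] turn -9.1 | tcp [538.1 203.9 300.1] rot [-3.141 -0.     1.931] j [ 0.25  0.36  1.59  0.    1.19 -0.11] t 1.37 op 1.003 grip 0.0
shift [100.   47.4 276.1] turn -9.1 | tcp [538.1 203.9 300.1] rot [-3.141 -0.     1.931] j [ 0.25  0.36  1.59  0.    1.19 -0.11] t 1.37 op 1.003 grip 0.0
```

Emit:
step_arm --plan '[[[35,17,15,-4,1],[70,34,35,-8,1],[100,47,60,-9,1],[100,47,100,-9,1],[100,47,140,-9,1],[100,47,180,-9,1],[100,47,190,-9,1],[100,47,190,-9,1]]]'

```text
t: 2.03
eef_pos: [544.7, 315.1, 108.1]
tcp_rot: [-3.136, -0.001, 2.091]
ft_force: [0.1, 0.7, 0.9]
opening: 0.997
grip_force: 0.0
```

Run:
```python
from h import *
go(547,314,24)
cv2.imwrite("pics/w2.png",env.read_camera("wrist"))
```

```text
shift [-2.2  1.8 84.1] turn 0 | tcp [544.7 315.1 108.1] rot [-3.136e+00 -1.000e-03  2.091e+00] j [ 0.42  0.64  1.66  0.    0.84 -0.1 ] t 2.03 op 0.997 grip 0.0
```

View pics/w2.png

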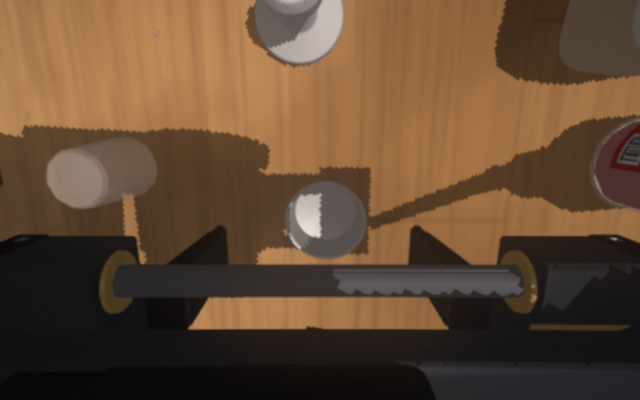

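The cup at (327,219) is centred between the fingers, and the shot glass at (95,175) is clear of them. I'll check this by ray, then descend.

Run:
```python
from h import *
a=plane("wrist",[(327,219)],32)[0];print(a); go(a[0],a[1],24)
```

```text
[550.96830632 315.14160439  32.        ]
shift [-2.7  4.2 86.7] turn 0 | tcp [546.1 315.4 110.7] rot [-3.14  -0.     2.091] j [ 0.42  0.64  1.66  0.    0.85 -0.1 ] t 2.08 op 1.001 grip 0.0
```

Emit:
step_arm --plan '[[[-2,3,35,0,1],[-2,3,65,0,1],[-2,3,86,0,1],[-2,3,86,0,1],[-2,3,86,0,-1],[-2,3,86,0,-1],[-2,3,86,0,-1],[-2,3,86,0,-1]]]'

```text
t: 2.75
eef_pos: [551.0, 314.7, 26.5]
tcp_rot: [3.139, 0.0, 2.09]
ft_force: [-0.0, 0.8, 0.0]
opening: 0.778
grip_force: 0.0
```

Emit:
step_arm --plan '[[[0,0,0,0,-1],[0,0,0,0,-1],[0,0,0,0,-1],[0,0,-30,0,-1],[0,0,-65,0,-1],[0,0,-105,0,-1],[0,0,-145,0,-1],[0,0,-150,0,-1]]]'

```text
t: 3.42
eef_pos: [552.2, 315.2, 181.4]
tcp_rot: [3.132, 0.001, 2.09]
ft_force: [0.3, -0.4, -0.6]
opening: 0.572
grip_force: 30.0
```

Run:
```python
from h import *
go(449,24,175,1.57+.05)
im=env.read_camera("wrist");cv2.imwrite("pics/w3.png",im)
```

```text
shift [-201.8 -234.     4.4] turn 26.9 | tcp [552.2 315.2 181.4] rot [3.132e+00 1.000e-03 2.090e+00] j [ 0.41  0.56  1.59  0.    0.98 -0.1 ] t 3.42 op 0.572 grip 29.999870452447794
```

Emit:
step_arm --plan '[[[-24,-28,0,3,-1],[-49,-57,0,7,-1],[-74,-86,0,11,-1],[-100,-116,0,15,-1],[-126,-146,0,19,-1],[-152,-176,0,22,-1],[-177,-205,0,25,-1],[-202,-234,0,27,-1]]]'

```text
t: 4.13
eef_pos: [445.6, 21.5, 173.4]
tcp_rot: [-3.14, -0.0, 1.616]
ft_force: [1.1, 1.2, -0.3]
opening: 0.563
grip_force: 30.0
```

Emit:
step_arm --plan '[[[0,0,0,0,-1],[0,0,0,0,-1]]]'

```text
t: 4.3
eef_pos: [446.4, 21.4, 173.7]
tcp_rot: [-3.14, -0.0, 1.615]
ft_force: [0.1, 0.7, -0.9]
opening: 0.566
grip_force: 30.0
```

Run:
```python
from h import *
go(449,24,100); go(449,24,49.5)
im=env.read_camera("wrist");cv2.imwrite("pics/w4.png",im)
print(proj("wrist",(449,24,24)))
```

```text
shift [ 2.5  2.8 73.7] turn 0 | tcp [446.4  21.4 173.7] rot [-3.14  -0.     1.615] j [-0.1   0.33  2.05  0.    0.77 -0.14] t 4.3 op 0.566 grip 29.99976850405801
shift [  2.4   2.9 124.2] turn 0 | tcp [446.4  21.4 173.7] rot [-3.14  -0.     1.615] j [-0.1   0.33  2.05  0.    0.77 -0.14] t 4.3 op 0.566 grip 29.99976850405801
[[322.86241409 190.77712864]]
```

View pics/w4.png

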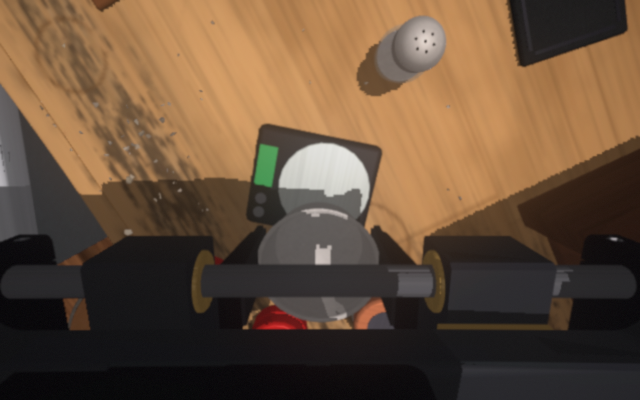

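The plate spans x 278–369 with its top edge at 142, so its centre is about (324,188). That matches the projected (449,24).

Emit:
step_arm --plan '[[[2.5,3,35,0,-1],[2.5,3,70,0,-1],[2.5,3,95,0,-1],[2.5,3,105,0,-1],[2.5,3,112,0,-1],[2.5,3,118,0,-1],[2.5,3,122,0,-1],[2.5,3,122,0,-1]]]'

```text
t: 5.02
eef_pos: [450.1, 25.9, 52.2]
tcp_rot: [-3.142, -0.0, 1.619]
ft_force: [0.4, -0.4, -0.4]
opening: 0.57
grip_force: 30.0
```

```bash
python3 -c "
from h import *
go(449,24,49)
print(env.state()['ft_force'])"
```

```text
shift [-1.9 -1.2  3.2] turn 0 | tcp [450.1  25.9  52.2] rot [-3.142 -0.     1.619] j [-0.09  0.56  2.14  0.    0.44 -0.14] t 5.02 op 0.57 grip 29.9999793630559
[ 0.38042302 -0.37903774 -0.39330067]
```

Emit:
step_arm --plan '[[[-1,-1,1.5,0,-1],[-1,-1,2.5,0,-1],[-1,-1,2.5,0,-1]]]'

```text
t: 5.27
eef_pos: [449.2, 24.4, 50.3]
tcp_rot: [3.141, 0.0, 1.618]
ft_force: [0.1, 0.4, -0.3]
opening: 0.569
grip_force: 30.0
```

Emit:
step_arm --plan '[[[0,0,1,0,-1],[0,0,1.5,0,-1],[0,0,1.5,0,-1]]]'

```text
t: 5.52
eef_pos: [449.3, 24.4, 48.8]
tcp_rot: [3.141, 0.0, 1.618]
ft_force: [-0.1, 1.1, 6.4]
opening: 0.565
grip_force: 30.0
```

Contact at 6 N, so I'll release and rise.

Emit:
step_arm --plan '[[[0,0,0,0,0.6],[0,0,0,0,0.6],[0,0,0,0,1],[0,0,0,0,1],[0,0,-20,0,1],[0,0,-60,0,1],[0,0,-100,0,1],[0,0,-140,0,1]]]'

```text
t: 6.18
eef_pos: [448.5, 24.5, 190.0]
tcp_rot: [-3.14, -0.0, 1.618]
ft_force: [0.6, -0.2, 0.7]
opening: 0.992
grip_force: 0.0
```

```bash
python3 -c "
from h import *
go(500,290,290,1.57+.63)"
```

```text
shift [ 262.8   63.9 -100. ] turn -33.3 | tcp [448.5  24.5 190. ] rot [-3.14  -0.     1.618] j [-0.09  0.3   2.02  0.    0.81 -0.14] t 6.18 op 0.992 grip 0.0
```

Emit:
step_arm --plan '[[[37,10,-30,-4,1],[75,20,-60,-8,1],[113,30,-90,-12,1],[152,41,-90,-17,1],[191,52,-90,-22,1],[230,62,-90,-27,1],[269,73,-90,-32,1],[302,81,-90,-33,1]]]'

```text
t: 6.85
eef_pos: [514.3, 325.6, 278.5]
tcp_rot: [3.141, 0.0, 2.2]
ft_force: [0.9, 0.1, -0.2]
opening: 1.001
grip_force: 0.0
```

Emit:
step_arm --plan '[[[0,0,0,0,1],[0,0,0,0,1]]]'

```text
t: 7.02
eef_pos: [513.9, 325.1, 277.5]
tcp_rot: [-3.14, -0.0, 2.197]
ft_force: [-0.1, 0.0, -0.2]
opening: 1.001
grip_force: 0.0
```

Run:
```python
from h import *;import pickle
go(460,408,120)
im=env.read_camera("wrist");cv2.imwrite("pics/w5.png",im)
c=env.get_calibration("wrist");pickle.dump(c,open("w5.pkl","wb"))
print(proj("wrist",[(460,408,86),(460,408,0)],c))
```

```text
shift [ 98.7   5.1 157.5] turn 0 | tcp [513.9 325.1 277.5] rot [-3.14  -0.     2.197] j [ 0.46  0.43  1.54 -0.    1.17 -0.17] t 7.02 op 1.001 grip 0.0
[[326.47810581  80.83173046]
 [324.94902806  88.45317524]]
```

View pics/w5.png

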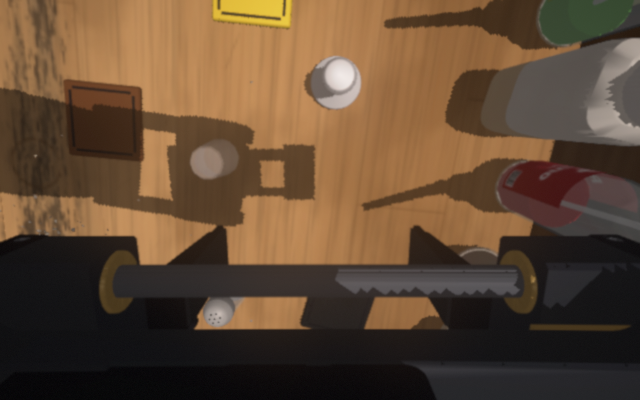

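The tamper knob is at (340,75) with its base ring at (335,83). I'll cross-check the two heights by ray.

Run:
```python
from h import *;import pickle
c=pickle.load(open("w5.pkl","rb"))
print(plane("wrist",[(340,75)],84,c),plane("wrist",[(335,83)],7,c))
go(467,411,130)
```

```text
[[467.21981957 419.85133649  84.        ]] [[466.1694902 419.1724206   7.       ]]
shift [ 98.2  13.2 147.7] turn 0 | tcp [513.9 323.7 277.7] rot [-3.14  -0.     2.195] j [ 0.45  0.43  1.55 -0.    1.17 -0.17] t 7.07 op 1.001 grip 0.0
```

Emit:
step_arm --plan '[[[37,6,15,0,1],[73,12,45,0,1],[105,18,75,0,1],[105,18,110,0,1],[105,18,145,0,1],[105,18,175,0,1],[105,18,200,0,1],[105,18,206,0,1]]]'

```text
t: 7.73
eef_pos: [466.6, 416.8, 69.0]
tcp_rot: [-3.136, 0.0, 2.192]
ft_force: [-0.2, -0.5, -0.4]
opening: 0.999
grip_force: 0.0
```

```bash
python3 -c "
from h import *
go(467,419.5,72)"
```

```text
shift [ 1.9  1.9 -3.1] turn 0 | tcp [466.6 416.8  69. ] rot [-3.136  0.     2.192] j [ 0.62  0.69  1.7  -0.    0.76  0.  ] t 7.73 op 0.999 grip 0.0
```

Emit:
step_arm --plan '[[[1,1,-1,0,1],[1,1,-1,0,-1],[1,1,-1,0,-1],[1,1,-1,0,-1],[1,1,-1,0,-1],[1,1,-1,0,-1],[1,1,-1,0,-1],[1,1,-1,0,-1]]]'

```text
t: 8.4
eef_pos: [467.9, 420.7, 73.7]
tcp_rot: [3.141, -0.0, 2.194]
ft_force: [-0.2, 0.7, 0.3]
opening: 0.567
grip_force: 0.0
```

Emit:
step_arm --plan '[[[0,0,0,0,-1],[0,0,0,0,-1],[0,0,0,0,-1],[0,0,0,0,-1]]]'

```text
t: 8.73
eef_pos: [468.1, 420.8, 73.4]
tcp_rot: [3.141, -0.0, 2.194]
ft_force: [0.4, 0.8, -0.6]
opening: 0.342
grip_force: 30.0
```

Emit:
step_arm --plan '[[[0,0,-15,0,-1],[0,0,-45,0,-1],[0,0,-80,0,-1],[0,0,-115,0,-1],[0,0,-140,0,-1],[0,0,-140,0,-1]]]'

```text
t: 9.23
eef_pos: [469.0, 421.6, 218.5]
tcp_rot: [3.134, -0.0, 2.194]
ft_force: [0.5, 1.2, -3.8]
opening: 0.343
grip_force: 30.0
```

```bash
python3 -c "
from h import *
go(641,194.5,214,1.865)"
```

```text
shift [-284.8    7.     4.5] turn 18.9 | tcp [469.  421.6 218.5] rot [ 3.134 -0.     2.194] j [0.63 0.51 1.57 0.   1.06 0.  ] t 9.23 op 0.343 grip 29.99934285879135
```

Run:
```python
from h import *;import pickle
c=pickle.load(open("w5.pkl","rb"));print(np.round(plane("wrist",[(497,190),(483,95),(462,255)],20,c)))
c=pickle.load(open("w1.pkl","rb"));print(np.round(plane("wrist",[(495,135),(497,205)],20,c)))
```

```text
[[698. 433.  20.]
 [610. 505.  20.]
 [719. 345.  20.]]
[[723. 321.  20.]
 [766. 243.  20.]]
```

The nearest jars are at least 129 mm off the path and the gripper half-length is 90 mm, so the path is clear.

Emit:
step_arm --plan '[[[-36,1,0,2.5,-1],[-72,2,0,5,-1],[-108,3,0,8,-1],[-144,4,0,11,-1],[-180,5,0,14,-1],[-216,6,0,16,-1],[-252,7,0,18,-1],[-285,7,0,19,-1]]]'

```text
t: 9.9
eef_pos: [640.4, 191.3, 211.3]
tcp_rot: [-3.139, -0.0, 1.86]
ft_force: [-0.3, 0.9, -4.9]
opening: 0.347
grip_force: 30.0
```

Emit:
step_arm --plan '[[[0,0,0,0,-1],[0,0,0,0,-1],[0,0,0,0,-1]]]'

```text
t: 10.15
eef_pos: [639.3, 193.3, 211.8]
tcp_rot: [-3.139, -0.001, 1.862]
ft_force: [-0.5, 0.8, -3.3]
opening: 0.344
grip_force: 30.0
```

```bash
python3 -c "
from h import *
go(641,194.5,83)"
```

```text
shift [  0.6   2.3 128.8] turn 0 | tcp [639.3 193.3 211.8] rot [-3.139e+00 -1.000e-03  1.862e+00] j [ 0.19  0.57  1.47  0.    1.1  -0.1 ] t 10.15 op 0.344 grip 29.99952882528305
```

Emit:
step_arm --plan '[[[0.5,2,35,0,-1],[0.5,2,70,0,-1],[0.5,2,100,0,-1],[0.5,2,115,0,-1],[0.5,2,123,0,-1],[0.5,2,127,0,-1],[0.5,2,128,0,-1],[0.5,2,128,0,-1]]]'

```text
t: 10.82
eef_pos: [642.0, 194.9, 86.3]
tcp_rot: [3.14, 0.0, 1.863]
ft_force: [-0.7, 0.1, -3.9]
opening: 0.343
grip_force: 30.0
```

Emit:
step_arm --plan '[[[0,0,1,0,-1],[0,0,1,0,-1]]]'

```text
t: 10.98
eef_pos: [642.1, 194.6, 85.5]
tcp_rot: [3.14, 0.0, 1.863]
ft_force: [-0.6, -0.0, -4.0]
opening: 0.341
grip_force: 30.0
```

Emit:
step_arm --plan '[[[0,0,2,0,-1],[0,0,3,0,-1],[0,0,3,0,-1]]]'

```text
t: 11.23
eef_pos: [641.7, 194.4, 81.4]
tcp_rot: [-3.142, -0.0, 1.863]
ft_force: [-1.1, 0.1, -5.0]
opening: 0.342
grip_force: 30.0
```

Emit:
step_arm --plan '[[[0,0,1,0,-1],[0,0,1.5,0,-1],[0,0,1.5,0,-1]]]'

```text
t: 11.48
eef_pos: [641.8, 194.7, 80.7]
tcp_rot: [3.141, -0.0, 1.863]
ft_force: [-0.9, 1.0, 4.6]
opening: 0.345
grip_force: 30.0
```

Contact, so I'll release the tamper and rise.

Emit:
step_arm --plan '[[[0,0,0,0,1],[0,0,0,0,1],[0,0,0,0,1],[0,0,0,0,1],[0,0,-20,0,1],[0,0,-55,0,1],[0,0,-95,0,1],[0,0,-135,0,1]]]'

```text
t: 12.15
eef_pos: [641.4, 194.3, 216.0]
tcp_rot: [-3.14, -0.0, 1.863]
ft_force: [0.7, 0.4, 0.3]
opening: 0.846
grip_force: 0.0
```

```bash
python3 -c "
from h import *
go(480,60,280,1.6)
go(505,-210,280,1.3)"
```

```text
shift [ -82.2 -193.3  -63.7] turn 15.0 | tcp [641.4 194.3 216. ] rot [-3.14  -0.     1.863] j [ 0.2   0.57  1.46 -0.    1.11 -0.1 ] t 12.15 op 0.846 grip 0.0
shift [-347.9 -247.   -63.7] turn 32.2 | tcp [641.4 194.3 216. ] rot [-3.14  -0.     1.863] j [ 0.2   0.57  1.46 -0.    1.11 -0.1 ] t 12.15 op 0.846 grip 0.0
```

Emit:
step_arm --plan '[[[-12,-32,-10,3,1],[-25,-65,-25,6,1],[-38,-98,-40,9,1],[-52,-130,-55,12,1],[-66,-163,-64,14,1],[-82,-193,-64,15,1],[-110,-205,-64,18,1],[-145,-215,-64,22,1]]]'

```text
t: 12.82
eef_pos: [475.9, -6.6, 279.7]
tcp_rot: [3.14, -0.0, 1.478]
ft_force: [1.6, 0.1, 0.2]
opening: 0.998
grip_force: 0.0
```

```bash
python3 -c "
from h import *
go(430,-370,280,.86)"
```

```text
shift [-3.661e+02 -1.210e+01 -3.000e-01] turn 35.4 | tcp [475.9  -6.6 279.7] rot [ 3.14  -0.     1.478] j [-0.15  0.23  1.85  0.    1.07 -0.06] t 12.82 op 0.998 grip 0.0
```

Emit:
step_arm --plan '[[[-40,-5,0,4,1],[-80,-10,0,8,1],[-120,-15,0,12,1],[-160,-20,0,17,1],[-200,-20,0,22,1],[-240,-20,0,27,1],[-280,-18,0,31,1],[-320,-15,0,35,1]]]'

```text
t: 13.48
eef_pos: [432.3, -325.7, 279.1]
tcp_rot: [3.141, -0.0, 0.864]
ft_force: [1.3, 0.8, -0.3]
opening: 1.002
grip_force: 0.0
```

Emit:
step_arm --plan '[[[-30,25,0,0,1],[-30,25,0,0,1],[-30,25,0,0,1]]]'

```text
t: 13.73
eef_pos: [432.2, -364.2, 278.2]
tcp_rot: [-3.141, -0.0, 0.865]
ft_force: [-0.5, 0.2, -0.4]
opening: 1.0
grip_force: 0.0
```

Run:
```python
from h import *;import pickle
go(441,-256,150)
im=env.read_camera("wrist");cv2.imwrite("pics/w6.png",im)
c=env.get_calibration("wrist");pickle.dump(c,open("w6.pkl","wb"))
print(np.round(proj("wrist",[(441,-256,78),(577,-247,6),(563,-386,6),(513,-103,36)],c)))
```

```text
shift [ 88.  -63.4 128.2] turn 0 | tcp [ 432.2 -364.2  278.2] rot [-3.141 -0.     0.865] j [-0.82  0.36  1.65  0.    1.13 -0.11] t 13.73 op 1.0 grip 0.0
[[255.  93.]
 [351.   8.]
 [415. 115.]
 [209. -81.]]
```

View pics/w6.png

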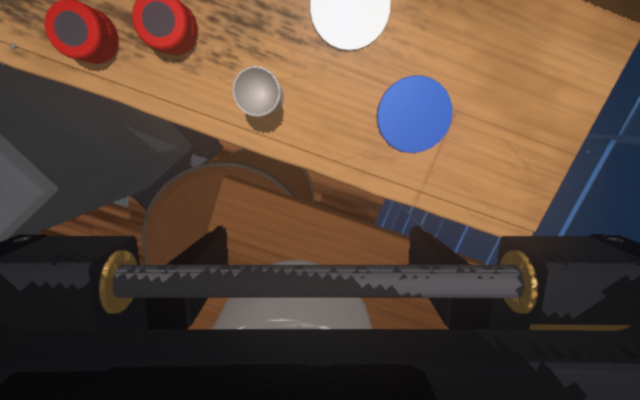

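The jigger rim is at (257,92), the blue coaster at (415,114), and the white coaster at (350,9). All agree with the top-view estimates.

Run:
```python
from h import *;import pickle
c=pickle.load(open("w6.pkl","rb"))
a=plane("wrist",[(257,92),(233,92),(281,92)],78,c);print(np.round(a),np.round(plane("wrist",[(415,114),(350,9)],6,c)))
go(a[0][0],a[0][1],150,1.57-.53);go(a[0][0],a[0][1],64,1.57-.53)
```

```text
[[ 443. -257.   78.]
 [ 425. -242.   78.]
 [ 461. -272.   78.]] [[ 563. -385.    6.]
 [ 575. -248.    6.]]
shift [ 87.8 -60.4 128.5] turn -9.9 | tcp [ 432.4 -362.8  278.4] rot [-3.141 -0.     0.867] j [-0.82  0.36  1.65  0.    1.13 -0.11] t 13.78 op 0.999 grip 0.0
shift [ 87.8 -60.3 214.5] turn -9.9 | tcp [ 432.4 -362.8  278.4] rot [-3.141 -0.     0.867] j [-0.82  0.36  1.65  0.    1.13 -0.11] t 13.78 op 0.999 grip 0.0
```

Emit:
step_arm --plan '[[[30,-20,15,-3,1],[60,-41,40,-7,1],[88,-60,70,-10,1],[88,-60,105,-10,1],[88,-60,140,-10,1],[88,-60,175,-10,1],[88,-60,205,-10,1],[88,-60,214,-10,1]]]'

```text
t: 14.45
eef_pos: [442.7, -254.3, 61.9]
tcp_rot: [-3.137, -0.001, 1.044]
ft_force: [-0.4, 0.2, 0.4]
opening: 1.001
grip_force: 0.0
```

Emit:
step_arm --plan '[[[0,0,0,0,1],[0,0,0,0,-1],[0,0,0,0,-1],[0,0,0,0,-1],[0,0,0,0,-1],[0,0,0,0,-1],[0,0,0,0,-1],[0,0,0,0,-1]]]'

```text
t: 15.12
eef_pos: [444.0, -256.8, 65.2]
tcp_rot: [3.141, -0.0, 1.042]
ft_force: [-0.4, -0.4, 0.5]
opening: 0.568
grip_force: 0.0
```

Emit:
step_arm --plan '[[[0,0,0,0,-1],[0,0,0,0,-1]]]'

```text
t: 15.28
eef_pos: [444.0, -256.8, 65.0]
tcp_rot: [3.141, -0.0, 1.042]
ft_force: [-0.4, 0.4, 1.9]
opening: 0.479
grip_force: 30.0
```

```bash
python3 -c "
from h import *
go(443,-257,64);go(576,-248,144,1.57-.41)"
```

```text
shift [-0.7 -0.7  1. ] turn 0 | tcp [ 444.  -256.8   65. ] rot [ 3.141 -0.     1.042] j [-0.65  0.58  1.99  0.    0.57 -0.12] t 15.28 op 0.479 grip 30.00067042824412
shift [ 74.1 109.6 -79. ] turn -6.7 | tcp [ 444.  -256.8   65. ] rot [ 3.141 -0.     1.042] j [-0.65  0.58  1.99  0.    0.57 -0.12] t 15.28 op 0.479 grip 30.00067042824412
```

Emit:
step_arm --plan '[[[0,0,-20,0,-1],[0,0,-50,0,-1],[8,12,-75,0,-1],[22,32,-79,-2,-1],[40,58,-79,-4,-1],[58,85,-79,-6,-1],[74,110,-79,-6.7,-1],[74,110,-79,-6.7,-1]]]'

```text
t: 15.95
eef_pos: [580.3, -247.9, 143.6]
tcp_rot: [3.139, -0.0, 1.162]
ft_force: [-0.1, 0.4, -0.6]
opening: 0.475
grip_force: 30.0
```

Emit:
step_arm --plan '[[[0,0,0,0,-1],[0,0,0,0,-1]]]'

```text
t: 16.12
eef_pos: [575.6, -248.0, 143.3]
tcp_rot: [-3.14, -0.0, 1.159]
ft_force: [-0.1, -0.1, -1.3]
opening: 0.475
grip_force: 30.0
```

```bash
python3 -c "
from h import *
go(576,-247.5,73)"
```

```text
shift [ 0.6  0.3 70.3] turn 0 | tcp [ 575.6 -248.   143.3] rot [-3.14  -0.     1.159] j [-0.51  0.59  1.65  0.    0.91 -0.1 ] t 16.12 op 0.475 grip 29.999798891417413
```

Emit:
step_arm --plan '[[[0,0,30,0,-1],[0,0,50,0,-1],[0,0,62,0,-1],[0,0,68,0,-1],[0,0,70,0,-1],[0,0,70,0,-1],[0,0,71,0,-1],[0,0,71,0,-1]]]'

```text
t: 16.78
eef_pos: [576.5, -248.4, 73.8]
tcp_rot: [3.14, 0.0, 1.159]
ft_force: [0.7, 0.1, -0.4]
opening: 0.48
grip_force: 30.0
```

Emit:
step_arm --plan '[[[0,0,1,0,-1],[0,0,1,0,-1]]]'

```text
t: 16.95
eef_pos: [576.4, -248.3, 72.3]
tcp_rot: [3.141, -0.0, 1.159]
ft_force: [0.4, 0.2, -0.9]
opening: 0.473
grip_force: 30.0
```

Emit:
step_arm --plan '[[[0,0,1,0,-1],[0,0,1.5,0,-1],[0,0,1.5,0,-1]]]'

```text
t: 17.2
eef_pos: [576.4, -248.3, 71.0]
tcp_rot: [3.141, -0.0, 1.159]
ft_force: [-0.2, 0.2, 3.7]
opening: 0.475
grip_force: 30.0
```

Contact, so I'll release the jigger and rise.

Emit:
step_arm --plan '[[[0,0,0,0,1],[0,0,0,0,1],[0,0,0,0,1],[0,0,0,0,1],[0,0,-20,0,1],[0,0,-55,0,1],[0,0,-95,0,1],[0,0,-135,0,1]]]'

```text
t: 17.87
eef_pos: [575.8, -248.0, 206.5]
tcp_rot: [-3.14, -0.0, 1.159]
ft_force: [0.6, -1.1, 0.1]
opening: 0.968
grip_force: 0.0
```

```bash
python3 -c "
from h import *
go(475,-200,230,1.57-.3)"
```

```text
shift [   3.7 -111.7  -23.4] turn -6.4 | tcp [ 575.8 -248.   206.5] rot [-3.14  -0.     1.159] j [-0.51  0.52  1.58  0.    1.04 -0.1 ] t 17.87 op 0.968 grip 0.0
```

Emit:
step_arm --plan '[[[1,-35,-20,-2,1],[2,-70,-24,-4,1],[3,-105,-24,-6,1],[4,-110,-24,-6.4,1],[4,-110,-24,-6.4,1],[4,-110,-24,-6.4,1]]]'

```text
t: 18.37
eef_pos: [477.6, -200.9, 229.8]
tcp_rot: [3.14, 0.0, 1.27]
ft_force: [0.5, -0.3, 0.7]
opening: 0.998
grip_force: 0.0
```

Run:
```python
from h import *;import pickle
go(513,-103,24,1.57-.2)
im=env.read_camera("wrist");cv2.imwrite("pics/w7.png",im)
c=env.get_calibration("wrist");pickle.dump(c,open("w7.pkl","wb"))
print(np.round(proj("wrist",[(513,-103,36),(449,24,56),(406,-134,36)],c)))
```

```text
shift [104.    4.6 205.8] turn -5.7 | tcp [ 477.6 -200.9  229.8] rot [3.14 0.   1.27] j [-0.53  0.34  1.82  0.    0.97 -0.23] t 18.37 op 0.998 grip 0.0
[[324.  74.]
 [203. -64.]
 [230. 140.]]
```

View pics/w7.png

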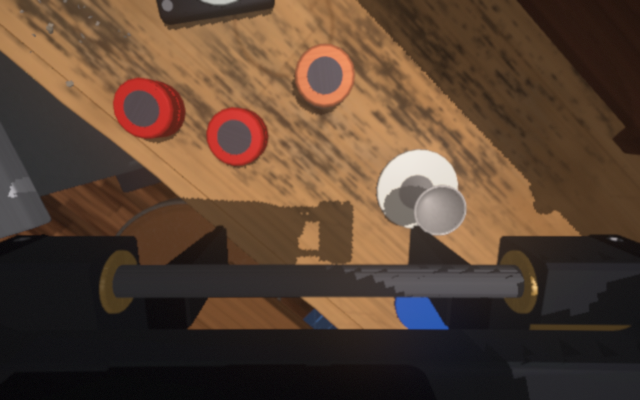

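The copper leveller is at (325,76) and the red look-alikes at (237,137) and (148,108). The jigger stands on the white coaster with its rim at (440,210) and the coaster centre at (418,189).

Run:
```python
from h import *;import pickle
c=pickle.load(open("w7.pkl","rb"))
a=plane("wrist",[(325,76)],36,c)[0];print(np.round(a),"jig rim",np.round(plane("wrist",[(440,210)],78,c)),"coaster",np.round(plane("wrist",[(418,189)],6,c)))
go(a[0],a[1],100,1.37);go(a[0],a[1],24,1.37)
```

```text
[ 513. -105.   36.] jig rim [[ 577. -250.   78.]] coaster [[ 579. -246.    6.]]
shift [102.3   5.1 129.5] turn -5.7 | tcp [ 477.9 -201.1  229.5] rot [3.141 0.    1.27 ] j [-0.53  0.34  1.82  0.    0.97 -0.23] t 18.42 op 1.0 grip 0.0
shift [102.3   5.  205.5] turn -5.7 | tcp [ 477.9 -201.1  229.5] rot [3.141 0.    1.27 ] j [-0.53  0.34  1.82  0.    0.97 -0.23] t 18.42 op 1.0 grip 0.0
```

Emit:
step_arm --plan '[[[38,2,20,-2,1],[75,4,45,-4,1],[102,5,75,-6,1],[102,5,110,-6,1],[102,5,140,-6,1],[102,5,160,-6,1],[102,5,165,-6,1],[102,5,165,-6,1]]]'

```text
t: 19.08
eef_pos: [512.1, -104.7, 62.7]
tcp_rot: [-3.139, -0.0, 1.375]
ft_force: [0.6, -0.6, 0.2]
opening: 0.999
grip_force: 0.0
```

```bash
python3 -c "
from h import *
go(513,-104.5,24)"
```

```text
shift [ 0.3  0.9 38.7] turn 0 | tcp [ 512.1 -104.7   62.7] rot [-3.139 -0.     1.375] j [-0.33  0.6   1.96  0.    0.59 -0.13] t 19.08 op 0.999 grip 0.0
```

Emit:
step_arm --plan '[[[0,1,20,0,1],[0,1,34,0,1],[0,1,39,0,1],[0,1,40,0,1],[0,1,40,0,-1],[0,1,40,0,-1],[0,1,40,0,-1],[0,1,40,0,-1]]]'

```text
t: 19.75
eef_pos: [513.2, -104.9, 25.2]
tcp_rot: [3.14, 0.0, 1.376]
ft_force: [0.4, -1.0, 0.7]
opening: 0.774
grip_force: 0.0
```

Emit:
step_arm --plan '[[[0,0,0,0,-1],[0,0,0,0,-1],[0,0,0,0,-1],[0,0,0,0,-1]]]'

```text
t: 20.08
eef_pos: [513.2, -104.9, 24.7]
tcp_rot: [3.141, -0.0, 1.376]
ft_force: [-0.5, -0.1, 4.0]
opening: 0.605
grip_force: 30.0
```

```bash
python3 -c "
from h import *
go(420,-190,180,1.57-.42);go(563,-385.5,100,1.57-.6)"
```

```text
shift [-101.6  -74.8 -155.4] turn 12.9 | tcp [ 513.2 -104.9   24.7] rot [ 3.141 -0.     1.376] j [-0.33  0.66  1.98  0.    0.5  -0.13] t 20.08 op 0.605 grip 30.000724044512026
shift [-265.6  103.4  -75.2] turn 23.2 | tcp [ 513.2 -104.9   24.7] rot [ 3.141 -0.     1.376] j [-0.33  0.66  1.98  0.    0.5  -0.13] t 20.08 op 0.605 grip 30.000724044512026
```

Emit:
step_arm --plan '[[[0,0,-20,0,-1],[0,0,-55,0,-1],[0,0,-95,0,-1],[-15,-15,-130,2,-1],[-35,-35,-150,4,-1],[-60,-58,-155,7,-1],[-85,-70,-155,10,-1],[-105,-72,-155,13,-1]]]'

```text
t: 20.75
eef_pos: [419.5, -194.2, 179.9]
tcp_rot: [-3.141, 0.0, 1.146]
ft_force: [1.1, -0.8, -2.3]
opening: 0.604
grip_force: 30.0
```

```bash
python3 -c "
from h import *
go(460,-310,180,1.57-.5);go(563,-385.5,100,1.57-.6);"
```

```text
shift [-88.9  84.7  -0.2] turn 4.4 | tcp [ 419.5 -194.2  179.9] rot [-3.141  0.     1.146] j [-0.58  0.34  2.01 -0.    0.8  -0.15] t 20.75 op 0.604 grip 29.998005005763844
shift [-115.2  209.7   79.7] turn 10.1 | tcp [ 419.5 -194.2  179.9] rot [-3.141  0.     1.146] j [-0.58  0.34  2.01 -0.    0.8  -0.15] t 20.75 op 0.604 grip 29.998005005763844
```

Emit:
step_arm --plan '[[[-28,26,0,1,-1],[-57,54,0,2,-1],[-86,82,0,4,-1],[-98,115,0,6,-1],[-105,150,0,8,-1],[-111,185,15,10,-1],[-115,210,40,10,-1],[-115,210,70,10,-1]]]'

```text
t: 21.42
eef_pos: [569.7, -387.4, 108.7]
tcp_rot: [3.137, 0.0, 0.974]
ft_force: [-0.3, 0.5, -3.5]
opening: 0.604
grip_force: 30.0
```

Emit:
step_arm --plan '[[[0,0,5,0,-1],[0,0,10,0,-1],[0,0,10,0,-1]]]'

```text
t: 21.67
eef_pos: [565.8, -384.3, 99.1]
tcp_rot: [-3.14, -0.0, 0.974]
ft_force: [-0.9, -0.7, -3.0]
opening: 0.608
grip_force: 30.0
```

```bash
python3 -c "
from h import *
go(563,-385.5,32)"
```

```text
shift [-2.6 -1.5 67.1] turn 0 | tcp [ 565.8 -384.3   99.1] rot [-3.14  -0.     0.974] j [-0.69  0.71  1.52  0.    0.91 -0.1 ] t 21.67 op 0.608 grip 29.999331925646402
```

Emit:
step_arm --plan '[[[-2,-1,30,0,-1],[-2,-1,50,0,-1],[-2,-1,60,0,-1],[-2,-1,65,0,-1],[-2,-1,67,0,-1],[-2,-1,67,0,-1],[-2,-1,67,0,-1]]]'

```text
t: 22.25
eef_pos: [564.9, -386.2, 33.8]
tcp_rot: [3.14, 0.0, 0.974]
ft_force: [0.5, -0.3, -2.1]
opening: 0.602
grip_force: 30.0
```

Emit:
step_arm --plan '[[[0,0,1,0,-1],[0,0,1,0,-1]]]'

```text
t: 22.42
eef_pos: [564.7, -386.0, 32.1]
tcp_rot: [3.14, 0.0, 0.974]
ft_force: [-0.5, -0.3, -3.4]
opening: 0.606
grip_force: 30.0
```

Emit:
step_arm --plan '[[[0,0,1,0,-1],[0,0,1.5,0,-1],[0,0,1.5,0,-1]]]'

```text
t: 22.67
eef_pos: [564.6, -386.0, 30.7]
tcp_rot: [3.141, -0.0, 0.974]
ft_force: [-1.9, 1.0, 4.3]
opening: 0.605
grip_force: 30.0
```

Contact, so I'll release, rise, and then check everything from the top camera.

Emit:
step_arm --plan '[[[0,0,0,0,1],[0,0,0,0,1],[0,0,0,0,1],[0,0,0,0,1],[0,0,-20,0,1],[0,0,-55,0,1],[0,0,-95,0,1],[0,0,-135,0,1]]]'

```text
t: 23.33
eef_pos: [564.1, -385.6, 165.9]
tcp_rot: [-3.14, -0.0, 0.974]
ft_force: [1.2, -0.3, -0.2]
opening: 0.994
grip_force: 0.0
```

Emit:
step_arm --plan '[[[-20,-30,-35,0,1],[-40,-60,-60,0,1],[-60,-95,-90,0,1],[-80,-125,-90,0,1],[-100,-150,-90,0,1],[-100,-150,-90,0,1],[-100,-150,-90,0,1]]]'

```text
t: 23.92
eef_pos: [382.8, -384.7, 255.8]
tcp_rot: [3.14, 0.0, 0.972]
ft_force: [0.7, -0.4, 1.1]
opening: 0.998
grip_force: 0.0
```

Run:
```python
from h import *
im=env.read_camera("top")
cv2.imwrite("pics/final.png",cv2.resize(im[135:275,165:465],None,fx=2.66,fy=2.66,interpolation=cv2.INTER_CUBIC))
exp=dict(cup=(449,24,56),tam=(641,194.5,93),jig=(576,-247.5,84),lev=(563,-385.5,42))
for n,p in exp.items(): print(n,np.round((proj("top",p)[0]-[165,135])*2.66))
go(430,-370,290)
```

```text
cup [415. 190.]
tam [270.  30.]
jig [639.  78.]
lev [744.  96.]
shift [ 38.1  29.8 -34.6] turn 0 | tcp [ 383.9 -384.7  255.4] rot [3.14  0.    0.973] j [-0.91  0.35  1.73  0.    1.06 -0.31] t 23.97 op 0.999 grip 0.0
```

View pics/final.png

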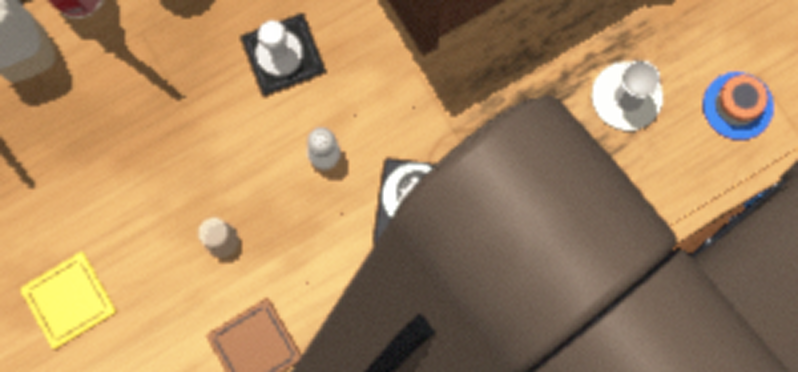

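The picture shows the tamper knob at (271,34) against an expected (270,30), the jigger rim at (640,79) against (639,78), and the leveller at (745,97) against (744,96). The mill and shot glass have not moved. The arm half hides the cup, but the visible part sits inside the plate and it was released at (449,24). I'm handing in.

```bash
python3 -c "
from h import *
print(env.job_done())"
```

```text
the job is handed in; nothing more can be done
None
```

I placed and released all four items on their spots and handed the job in at about 24 s of the 125 s allowed; the hand-in gave no verdict. In the last top view the tamper, jigger and leveller were within about 5 mm of their middles and the salt mill and shot glass had not moved, but the arm half hid the cup, so its position on the scale plate rests mainly on the arm's reading at release.

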